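# Scour a bar tin with a handled block

## Task

Pull the long scouring block out from under the low rack by its tail, stand it flat on the bench clear of the rack and let go of it, then take it by its handle. Set it into the bar tin on the sprung cradle at the end with the wire lug and rub it along the tin's floor all the way to the plain end in one stroke, pressing steadily with about 10 N and never letting up or lifting in between. Then lift it out at the plain end, leave it lying flat on the floor of the low rest tray, and do not shift any of the other things on the bench.

Things in the scene. Friction and masses are not known exactly. Their poses are not given: they have to be found in the camera images.
- block_sole (a point): Long scouring block: grey-soled wooden block 160 long (x), 44 wide (y), 24 mm high, 0.2 to 0.4 kg, with an upright handle on its front half. Point: centre of its underside; x points from tail to nose, z up. At the start it stands on the rack's floor, front half and handle under the roof, its bare tail sticking out towards the robot.
- block_tail (a point): The middle of the block's bare tail, 58 mm behind the block's centre and 12 mm above its underside; the tail is 44 mm wide (y) and 24 mm high and ends 22 mm further back. Axes as block_sole.
- block_handle (a point): The place to hold the handle: 20 mm ahead of the block's centre, 50 mm above its underside. The handle is a solid upright grip 60 mm long (x), 18 mm thick (y), from 24 to 70 mm above the underside. Axes as block_sole.
- rack_mouth (a point): Low wooden rack, fixed: middle of its roof's front edge, projected down to its floor (15 mm above the bench). x points into the rack, y across. Roof 90 deep (x 0 to 90), 130 mm wide, underside 78 and top 85 mm above the floor; a carton on it begins 38 mm back, top at 126 mm. Side walls only under the roof, 106 mm apart inside. The floor starts at x = -25 mm. No back wall.
- tin_floor (a point): Long steel bar tin in the sprung cradle (fixed, 400 x 100 mm): centre of its inner floor, 28 mm above the bench unloaded. x runs from the end with the wire lug (loop, 30 mm out) to the plain end. Inside 320 x 58, walls 24 high, 3 mm thick: no room for fingers beside the block, only its handle stands clear. The block fits either way round and can travel 80 mm either side of centre.
- tin (a joint): How far the tin is pressed down on its springs, m: 0 unloaded, 0.012 bottomed. It starts to move at about 2 N and needs 1.5 N more for each mm, so 10 N press it down about 5 mm.
- tray_floor (a point): The rest tray, fixed beside the cradle on the robot's side: low aluminium tray, 220 x 106 mm outside, centre of its floor, 4 mm above the bench; lips 4 mm thick rise 6 mm above the floor. x is its long direction.
- cup: Bystander: steel cup, 60 mm across, 65 mm high; origin at the centre of its underside.
- jar: Bystander: glass jar with a white cap, 60 mm across, 85 mm high; origin under its centre.
- shortblock: Bystander: short scouring block without a handle, 80 x 44 x 24 mm; origin under its centre.
- loafform: Bystander: open wooden loaf form, 110 x 75 x 45 mm; origin under its centre.
- sparetin: Bystander: short spare steel tin without a lug, 160 x 64 x 27 mm, beyond the cradle; origin under its centre.
- cutter: Bystander: dough cutter lying flat, 110 x 87 mm, up to 18 mm high.
- brush: Bystander: pastry brush lying flat, 160 mm long, under 35 mm high.

How it is judged:
On the way, in this order (a step that is already met when the one before it is completed fails the run):
1. the block is out from under the rack, standing flat on the bench or tray (underside within 12 mm of the bench), let go and still (x of block_sole in the frame of rack_mouth below -0.09 m and height (world z) of block_sole below 0.012 m and angle between block_sole's own z axis and vertical below 0.06 rad and linear speed of block below 0.02 m/s and contact force between the fingers and block below 0.1 N), for 0.2 s.
2. the block stands in the tin at the lug end (its centre 50 mm or more from the tin's centre), flat on the floor, the tin pressed down 2 to 10.5 mm (x of block_sole in the frame of tin_floor between -0.09 and -0.05 m and value of joint tin between 0.002 and 0.0105 m and z of block_sole in the frame of tin_floor between -0.004 and 0.003 m and y of block_sole in the frame of tin_floor between -0.012 and 0.012 m and angle between the z axis of block_sole and the z axis of tin_floor, either way round below 0.05 rad and contact force between block and tin above 2 N), for 0.2 s.
3. the block is rubbing past the middle of the tin (within 25 mm), the tin pressed down 2 to 10.5 mm (x of block_sole in the frame of tin_floor between -0.025 and 0.025 m and value of joint tin between 0.002 and 0.0105 m and z of block_sole in the frame of tin_floor between -0.004 and 0.003 m and y of block_sole in the frame of tin_floor between -0.012 and 0.012 m and angle between the z axis of block_sole and the z axis of tin_floor, either way round below 0.05 rad and contact force between block and tin above 2 N), for 0.1 s.
4. the block has reached the plain end (its centre 50 mm or more past the tin's centre), the tin still pressed down 2 to 10.5 mm (x of block_sole in the frame of tin_floor between 0.05 and 0.09 m and value of joint tin between 0.002 and 0.0105 m and z of block_sole in the frame of tin_floor between -0.004 and 0.003 m and y of block_sole in the frame of tin_floor between -0.012 and 0.012 m and angle between the z axis of block_sole and the z axis of tin_floor, either way round below 0.05 rad and contact force between block and tin above 2 N), for 0.1 s.
At the end, for the whole second after the job is handed in: The block lies sole down on the floor of the rest tray, inside the lips (centre within 60 mm along and 40 mm across of the tray's centre, flat to 0.05 rad and 4 mm), released and at rest (x of block_sole in the frame of tray_floor between -0.06 and 0.06 m and y of block_sole in the frame of tray_floor between -0.04 and 0.04 m and z of block_sole in the frame of tray_floor between -0.004 and 0.004 m and angle between block_sole's own z axis and vertical below 0.05 rad and linear speed of block below 0.02 m/s and contact force between the fingers and block below 0.1 N); the robot touches nothing.
It fails at once if the block is inside the middle part of the tin (its centre within 45 mm of the tin's, its underside below the rim) without pressing the tin down at least 1 mm (x of block_sole in the frame of tin_floor between -0.045 and 0.045 m and y of block_sole in the frame of tin_floor between -0.02 and 0.02 m and z of block_sole in the frame of tin_floor between -0.01 and 0.024 m and value of joint tin below 0.001 m).
It fails at once if the block is pressed or knocked against the tin with more than 35 N (contact force between block and tin above 35 N).
It fails at once if a bystander is moved by more than 25 mm (distance of any of cup, jar, shortblock, loafform, sparetin, cutter, brush from where it was at the start of the episode above 0.025 m).
It also fails if it takes over 72 s, if anything falls off the work surface, if the arm or the gripper's body presses on something with over 40 N, if the wrist force passes 120 N, or if a joint passes its speed limit or range.

## Robot

A 6-joint arm with a two-finger parallel gripper is mounted at the origin on the work surface. World frame = base frame: x ahead of the robot, y to its left, z up, the work surface at z = 0. Lengths are in m, angles in rad, forces in N, time in s.
With the tool pointing down it reaches from about 0.425 to 0.95 m from the base axis. Payload 3.5 kg.
Tool frame: the origin (TCP) lies between the finger pads; the fingertips stand 17 mm ahead of it and the grasp point (between the pads) lies 2 mm behind it (ctrl.tip_reach is the distance from the TCP to the fingertips, in m); z points along the fingers, y is the direction in which the jaws open and shut (so a half turn about z gives the same grasp; the last joint's range is limited). The gripper opens to 85 mm and grips with 20 to 120 N. Pads are 22 mm wide; open, the fingers measure 114 mm over their backs; the gripper's body (76 mm by 85 mm) begins 54 mm behind the grasp point. The pads swing forward as they close: fully open they stand 13 mm farther back than shut.
Start: joints at [-1.434, 0.286, 1.577, -0, 1.279, -0.15], TCP at [0.191, -0.647, 0.248] pointing down, gripper open.
Joint ranges: [-2.77, 2.77], [-0.9, 2.22], [0.21, 2.48], [-1.53, 4.67], [0.24, 2.81], [-2.84, 2.84]. Speed limits (rad/s): [2.79, 2.79, 3.14, 3.14, 3.14, 3.14].

## Interface

Orientations are given as a unit quaternion [x, y, z, w].
In Python, from plant import monitor, imaging, workorder, ctrl gives the robot as it stands.
- The arm moves only by the tool send_rows, never from a script. Its argument "rows" is a list of rows, each a list of 4 numbers: the shift along the world's x, y, z normalised to -1 to 1, where 1 is 0.3 m, then the turn about the world's z normalised to -1 to 1, where 1 is 360 degrees. A call has 1 to 20 rows; each row is the pose to reach, as a shift and turn from the pose commanded when the call began, turning the shorter way round; what a row does not reach only later rows make up. A row lasts 1/8 s, in which the tool goes at most 62.5 mm and 10.7 degrees, less where a joint would pass 70% of its speed; a pose out of reach is approached as far as the arm can. A call with a number of a shift or a turn outside -1 to 1 is refused whole. A call with a gripper value outside its range is refused whole. "jaw" is the closure, from 0 (fully open) to 1 (shut), set as the call begins (left out, the last holds). The fingers move at their own pace and stop on an object; "newtons" is the grip in N (left out, the last holds). Time passes only in rows, so rows that repeat a pose let the fingers close. It gives the time, the measured TCP pose, the force and the opening at its end, in the units of the state.
- monitor.get_state(): the state, without advancing time (a new reading comes with each control period).
- imaging.read_camera(name): name is "scene" or "side" or "wrist"; returns the picture (420x560x3 uint8, red, green, blue); there is no depth.
- imaging.calibration(name): a dict with "intrinsics" (3x3 intrinsics, pixels), "cam_to_world" (4x4, takes a point from camera to world coordinates). Camera axes: x right, y up, looking along -z (the intrinsics and any distortion apply to the point x, -y, -z); pixel columns grow to the right and rows downward; lengths in m; the calibration is good to about 2 mm. A picture is of the moment at which its call begins: read the wrist's pose just before it. calibration takes no time and is no camera call; for the wrist camera it gives the pose at the moment of the call.
- workorder.sign_off(): hands the job in, once; it reports no verdict.
The state is a dict: "time": time; "qpos": joint angles; "dq": joint speeds; "joint_efforts": joint torques, N m; "eef_pos": TCP position; "tcp_rot": TCP orientation; "contact_force": force on the tool from outside, world axes, zero at the start; "wrist_torque": the same for the moment, N m; "opening": opening from 0.0 (shut) to 1.0 (fully open).
Only numpy, scipy, OpenCV 4.12 (cv2) and the standard library are available. Lean on these libraries where they do the work, as an engineer would, in place of code of your own. Each camera call takes 0.05 s, during which the arm holds its last target.

## Working session

There is one attempt and no reset: what is moved stays moved. The work goes in short steps, Python scripts to look and compute and a tool call to move; the robot and the scene stay as the last step left them, time stands still between calls to the robot, and variables do not carry over. Pictures are saved under pics/ and viewed, and the job is handed in when it is done.

Besides the shell and the picture viewer there is one more tool, called as a command line: name --pt "numbers of a row" for each row, then --argument value for the rest. send_rows: Moves the arm, as the interface text tells. Scaled input: -1 to 1 covers 0.3 m each way for a shift and 360 degrees each way for a turn. Its arguments: {"type":"object","properties":{"rows":{"type":"array"},"jaw":{"type":"number"},"newtons":{"type":"number"}},"required":["rows"]}

```bash
ls; mkdir -p pics
python3 - <<'E'
from plant import monitor, imaging, workorder, ctrl
import cv2,numpy as np
s=monitor.get_state();print(s)
for n in ["scene","side","wrist"]:
    im=imaging.read_camera(n);c=imaging.calibration(n)
    np.save(f"pics/{n}0.npy",im)
    cv2.imwrite(f"pics/{n}0.png",im[:,:,::-1]);print(n,c)
print(ctrl.tip_reach)
E
```

```text
pics
{'time': 0.0, 'qpos': array([-1.43399302e+00,  2.87200593e-01,  1.57821034e+00, -2.70161993e-05,
        1.27860296e+00, -1.49988834e-01]), 'dq': array([-2.38242810e-03, -2.66374304e-04,  8.60514290e-04,  1.26584350e-03,
       -9.26815102e-05,  3.17373415e-04]), 'joint_efforts': array([-2.23130999e-03, -4.05984735e+01, -2.92625087e+01, -2.62301401e-04,
        5.91648990e-03,  6.04112302e-06]), 'eef_pos': array([ 0.19088441, -0.64678791,  0.2469058 ]), 'tcp_rot': array([ 9.89735105e-01,  1.42908911e-01, -4.94927779e-06, -1.21067900e-03]), 'contact_force': array([-0.94270958,  0.37478047,  0.31109569]), 'wrist_torque': array([-0.03076978, -0.03287265, -0.00631839]), 'opening': 0.9992368813544056}
scene {'intrinsics': array([[538.4529809 ,   0.        , 278.49889849],
       [  0.        , 538.4529809 , 204.03767169],
       [  0.        ,   0.        ,   1.        ]]), 'cam_to_world': array([[-0.48319592, -0.75643264,  0.44083031,  1.35136067],
       [ 0.87542358, -0.42459938,  0.23097385,  0.36540913],
       [ 0.01246012,  0.49751887,  0.86736366,  1.56584249],
       [ 0.   
[... 229 characters left out ...]
to_world': array([[-0.93777256,  0.25498945, -0.23571807,  0.23382025],
       [-0.34702745, -0.66387092,  0.66245554,  0.94084394],
       [ 0.01243281,  0.70303327,  0.71104828,  1.08250739],
       [ 0.        ,  0.        ,  0.        ,  1.        ]])}
wrist {'intrinsics': array([[346.1036462 ,   0.        , 278.01939284],
       [  0.        , 346.1036462 , 210.64708014],
       [  0.        ,   0.        ,   1.        ]]), 'cam_to_world': array([[ 0.2823311 ,  0.92621078,  0.24984543,  0.25458523],
       [-0.95931421,  0.27321703,  0.07119474, -0.62852312],
       [-0.00232069, -0.25978076,  0.96566483,  0.3731753 ],
       [ 0.        ,  0.        ,  0.        ,  1.        ]])}
0.017
```

View pics/scene0.png

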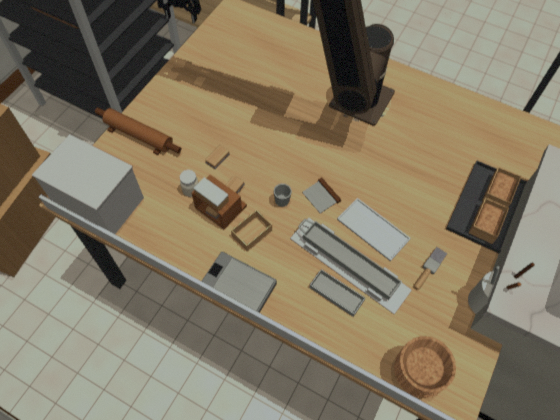

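View pics/side0.png

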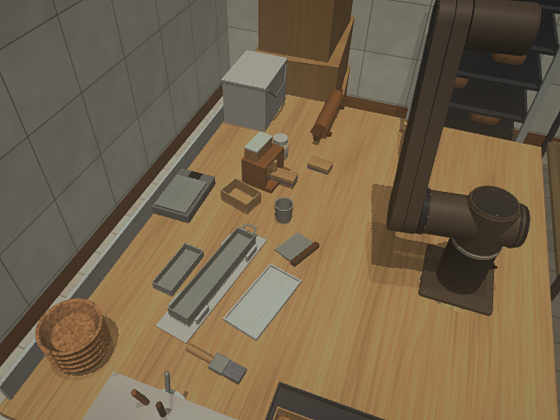

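View pics/wrist0.png

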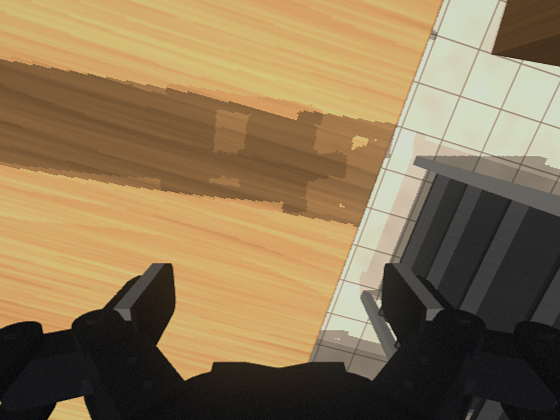

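```bash
cat > h.py <<'E'
import numpy as np,cv2
from plant import monitor, imaging
def ray(c,u,v):
    K=c["intrinsics"];T=c["cam_to_world"]
    d=np.linalg.inv(K)@np.array([u,v,1.]);d=np.array([d[0],-d[1],-d[2]])
    return T[:3,3],T[:3,:3]@d
def at(c,u,v,z):
    o,d=ray(c,u,v);return o+d*(z-o[2])/d[2]
def proj(c,p):
    T=c["cam_to_world"];q=T[:3,:3].T@(np.asarray(p,float)-T[:3,3]);K=c["intrinsics"]
    return np.array([K[0,0]*q[0]/-q[2]+K[0,2],K[1,1]*-q[1]/-q[2]+K[1,2]])
def crop(im,u0,v0,w,h,k,name):
    o=cv2.resize(im[v0:v0+h,u0:u0+w,::-1],None,fx=k,fy=k,interpolation=cv2.INTER_CUBIC)
    for i in range(0,w,10):
        cv2.line(o,(i*k,0),(i*k,4 if i%50 else 10),(0,0,255),1)
        if (u0+i)%20==0: cv2.putText(o,str(u0+i),(i*k,20),0,.35,(0,0,255),1)
    for i in range(0,h,10):
        cv2.line(o,(0,i*k),(4,i*k),(0,0,255),1)
        if (v0+i)%20==0: cv2.putText(o,str(v0+i),(5,i*k+4),0,.35,(0,0,255),1)
    cv2.imwrite(name,o)
E
python3 - <<'E'
from h import *
im=np.load("pics/scene0.npy")
crop(im,160,130,130,110,6,"pics/sc_rack.png")
crop(im,280,170,140,150,4,"pics/sc_tin.png")
im=np.load("pics/side0.npy")
crop(im,215,125,130,95,6,"pics/si_rack.png")
crop(im,150,210,160,140,4,"pics/si_tin.png")
E
```

```text
(no output)
```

View pics/sc_rack.png

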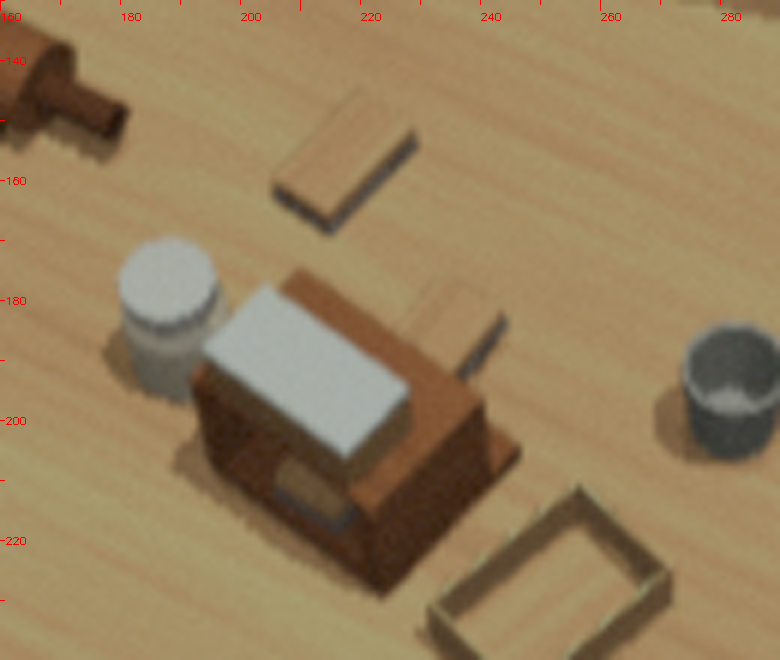

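View pics/sc_tin.png

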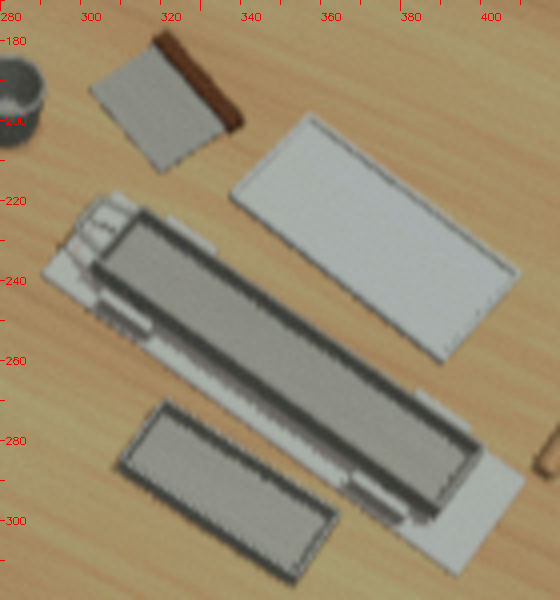

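View pics/si_rack.png

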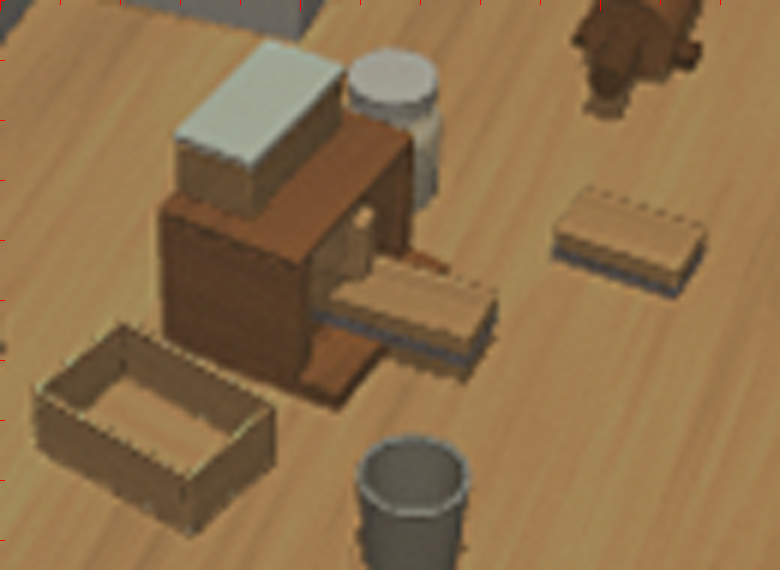

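View pics/si_tin.png

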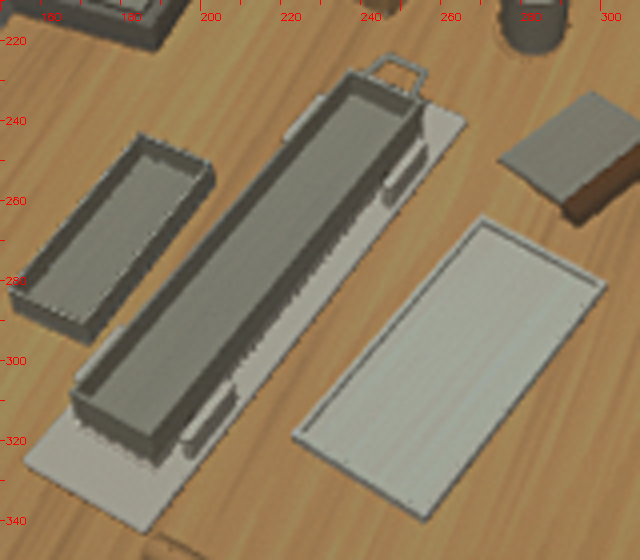

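```bash
cat > m.py <<'E'
from h import *
cs=imaging.calibration("scene");cd=imaging.calibration("side")
D={"rooftop":(.1,[(210,174.7),(240.8,196.3),(220,215)],[(283.5,147),(265,168.5),(242,160)]),
"tail":(.039,[(233.3,176.3),(244.2,182.5)],[(297.8,174.2),(292,183.7)]),
"tinrim":(.052,[(315,222),(302,235.5),(388.8,299.5),(400.8,281.8)],[(256.3,236.3),(237.5,228),(168.8,308.8),(188,320)]),
"tray":(.010,[(358,198.8),(410,237.5),(390.5,260.5),(337.5,218.8)],[(301.3,282),(256.3,340),(223.3,319.3),(270.8,264.3)]),
"sb":(.024,[(220.2,144.7),(229,152),(214.7,165),(205.5,159)],[(332,164),(328.2,170),(307.5,163.5),(312.5,156)])}
for k,(z,a,b) in D.items():
    A=np.array([at(cs,*p,z) for p in a]);B=np.array([at(cd,*p,z) for p in b])
    print(k)
    for x,y in zip(A,B):print("  ",x[:2].round(4),y[:2].round(4))
    for X in (A,B):
        e=X[1:]-X[:-1];print("  len",np.linalg.norm(e,axis=1).round(4),"ang",np.degrees(np.arctan2(e[:,1],e[:,0])).round(1),"mean",X.mean(0).round(4))
E
python3 m.py
```

```text
rooftop
   [ 0.619 -0.271] [ 0.6155 -0.2693]
   [ 0.64   -0.1425] [ 0.6344 -0.1425]
   [ 0.7293 -0.1641] [ 0.7195 -0.1553]
  len [0.1302 0.0919] ang [ 80.7 -13.6] mean [ 0.6628 -0.1925  0.1   ]
  len [0.1283 0.086 ] ang [81.5 -8.6] mean [ 0.6565 -0.1891  0.1   ]
tail
   [ 0.5556 -0.2258] [ 0.546 -0.222]
   [ 0.5588 -0.1813] [ 0.5493 -0.1698]
  len [0.0446] ang [85.9] mean [ 0.5572 -0.2035  0.039 ]
  len [0.0523] ang [86.4] mean [ 0.5477 -0.1959  0.039 ]
tinrim
   [0.5828 0.0955] [0.5708 0.0974]
   [0.6455 0.0816] [0.6346 0.0868]
   [0.7069 0.4029] [0.6888 0.4044]
   [0.6379 0.4126] [0.6285 0.4162]
  len [0.0642 0.3272 0.0697] ang [-12.5  79.2 172.1] mean [0.6433 0.2482 0.052 ]
  len [0.0646 0.3222 0.0614] ang [ -9.4  80.3 168.9] mean [0.6307 0.2512 0.052 ]
tray
   [0.4122 0.1741] [0.4062 0.1757]
   [0.4619 0.3814] [0.4583 0.3856]
   [0.5674 0.358 ] [0.5601 0.3606]
   [0.5147 0.1471] [0.5068 0.1477]
  len [0.2132 0.1081 0.2174] ang [  76.5  -12.5 -104. ] mean [0.489  0.2652 0.01  ]
  len [0.2162 0.1047 0.2195] ang [  76.1  -13.8 -104.1] mean [0.4829 0.2674 0.01  ]
sb
   [ 0.4574 -0.3404] [ 0.4554 -0.3335]
   [ 0.469 -0.297] [ 0.4593 -0.2975]
   [ 0.5396 -0.3113] [ 0.5362 -0.3051]
   [ 0.5341 -0.3523] [ 0.5318 -0.3513]
  len [0.0448 0.0721 0.0414] ang [ 75.1 -11.4 -97.7] mean [ 0.5    -0.3252  0.024 ]
  len [0.0362 0.0773 0.0465] ang [ 83.8  -5.7 -95.5] mean [ 0.4957 -0.3218  0.024 ]
```

send_rows --pt "0.1 0.17 0 -0.02" --pt "0.2 0.33 0 -0.045" --pt "0.3 0.5 0 -0.073" --pt "0.4 0.67 0 -0.073" --pt "0.5 0.83 0 -0.073" --pt "0.5 0.83 0 -0.073" --jaw 0

```text
time: 0.9
eef_pos: [0.3424, -0.3954, 0.248]
tcp_rot: [0.997, -0.083, -0.0, -0.0]
contact_force: [0.2, -0.5, 0.8]
opening: 0.998
```

send_rows --pt "0.1 0.17 0 0" --pt "0.2 0.33 0 0" --pt "0.3 0.5 0 0" --pt "0.38 0.65 0 0" --pt "0.38 0.68 0 0" --pt "0.38 0.68 0 0" --pt "0.38 0.68 0 0"

```text
time: 1.78
eef_pos: [0.4545, -0.1959, 0.2483]
tcp_rot: [0.996, -0.087, -0.0, 0.0]
contact_force: [0.2, -0.4, -0.6]
opening: 1.003
```

```bash
cat > look.py <<'E'
import sys
from h import *
n=sys.argv[1]
s=monitor.get_state()
for c in sys.argv[2:]:
    k=imaging.calibration(c);im=imaging.read_camera(c)
    np.savez(f"pics/{c}{n}.npz",im=im,K=k["intrinsics"],T=k["cam_to_world"])
    cv2.imwrite(f"pics/{c}{n}.png",im[:,:,::-1])
R=s["tcp_rot"];
from scipy.spatial.transform import Rotation as Ro
M=Ro.from_quat(R).as_matrix()
print(round(s["time"],2),s["eef_pos"].round(4),"jawyaw",np.degrees(np.arctan2(M[1,1],M[0,1])).round(2),"z",M[:,2].round(4),"F",s["contact_force"].round(1),s["wrist_torque"].round(2),"op",round(s["opening"],3),"q",s["qpos"].round(2))
E
python3 look.py 1 wrist
```

```text
1.77 [ 0.4545 -0.1959  0.2483] jawyaw -99.96 z [-3.e-04 -5.e-04 -1.e+00] F [ 0.2 -0.4 -0.6] [ 0.04 -0.04 -0.02] op 1.003 q [-0.61 -0.12  2.01 -0.    1.25  1.13]
```

View pics/wrist1.png

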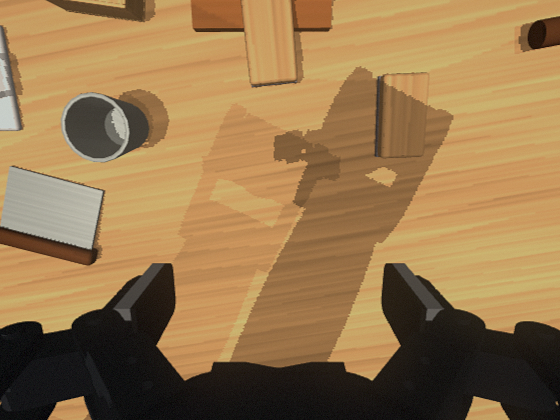

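```bash
cat >> h.py <<'E'
def load(n):
    d=np.load(f"pics/{n}.npz");return {"intrinsics":d["K"],"cam_to_world":d["T"]},d["im"]
E
python3 - <<'E'
from h import *
c,im=load("wrist1")
crop(im,170,0,190,100,4,"pics/w1c.png")
E
```

```text
(no output)
```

View pics/w1c.png

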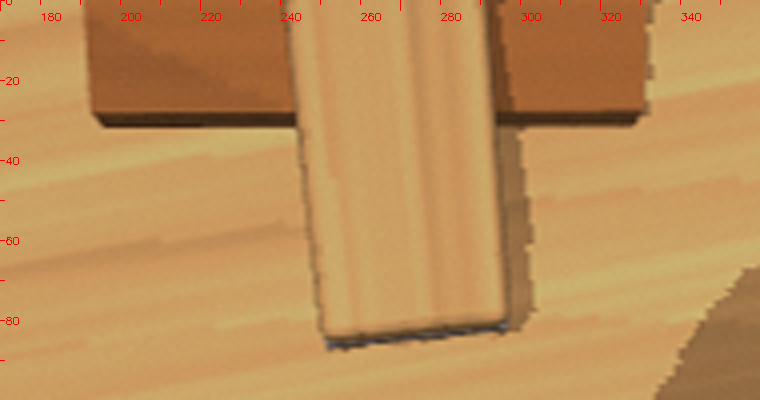

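Run:
```python
from h import *
c,im=load("wrist1")
P={k:at(c,*k[:2],k[2])[:2] for k in [(250.5,84,.039),(296.3,80.5,.039),(242.5,0,.039),(292,0,.039),(193,27.5,.015),(331,27.5,.015)]}
p=list(P.values());print(np.round(p,4))
a=lambda d:np.degrees(np.arctan2(d[1],d[0]))
print("sides",a(p[2]-p[0]),a(p[3]-p[1]),"end",a(p[0]-p[1]),np.linalg.norm(p[0]-p[1]),"rack",a(p[4]-p[5]),np.linalg.norm(p[4]-p[5]))
mid=(p[4]+p[5])/2;th=np.radians(a(p[4]-p[5])-90);X=np.array([np.cos(th),np.sin(th)])
m=mid+.025*X
print("mouth",m,"tailend in rack x",(( p[0]+p[1])/2-m)@X,"y",((p[0]+p[1])/2-m)@np.array([-X[1],X[0]]))
hb=np.radians((a(p[2]-p[0])+a(p[3]-p[1])+a(p[0]-p[1])-90)/3);h=np.array([np.cos(hb),np.sin(hb)])
te=(p[0]+p[1])/2;print("heading",np.degrees(hb),"tail mid",te+.022*h,"center",te+.08*h)
```

```text
[[ 0.5531 -0.1875]
 [ 0.5489 -0.2291]
 [ 0.6213 -0.1939]
 [ 0.6139 -0.2359]
 [ 0.6141 -0.1425]
 [ 0.5915 -0.2703]]
sides -5.401955059673669 -5.957545961129767 end 84.117782009205 0.04188056259110786 rack 79.99957832446165 0.12981062103176666
mouth [ 0.6274294  -0.21075421] tailend in rack x -0.07569522240330727 y -0.010853620856046492
heading -5.747239670532811 tail mid [ 0.57288888 -0.21050113] center [ 0.63059734 -0.21630925]
```

send_rows --pt "0.19 -0.024 -0.1 0.0117" --pt "0.385 -0.048 -0.2 0.0117" --pt "0.385 -0.048 -0.35 0.0117" --pt "0.385 -0.048 -0.5 0.0117" --pt "0.385 -0.048 -0.6 0.0117" --pt "0.385 -0.048 -0.68 0.0117" --pt "0.385 -0.048 -0.737 0.0117" --pt "0.385 -0.048 -0.737 0.0117" --pt "0.385 -0.048 -0.737 0.0117"

```text
time: 2.95
eef_pos: [0.5712, -0.2096, 0.0283]
tcp_rot: [0.999, -0.049, 0.001, 0.0]
contact_force: [-0.2, 0.3, 0.8]
opening: 0.998
```

```bash
python3 look.py 2 wrist side
```

```text
2.95 [ 0.5712 -0.2096  0.0283] jawyaw -95.66 z [ 0.0017 -0.001  -1.    ] F [-0.2  0.3  0.8] [-0.03  0.02 -0.04] op 0.998 q [-0.52  0.41  1.87 -0.    0.87  1.15]
```

View pics/wrist2.png

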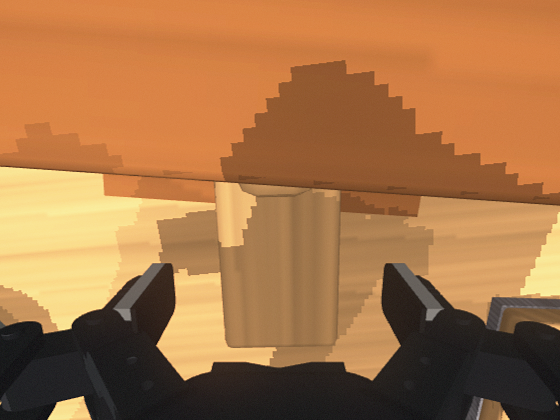

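View pics/side2.png

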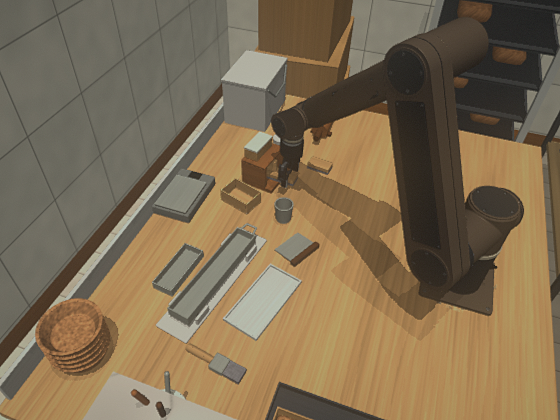

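send_rows --pt "0 0 0 0" --pt "0 0 0 0" --pt "0 0 0 0" --pt "0 0 0 0" --pt "0 0 0 0" --pt "0 0 0 0" --pt "0 0 0 0" --pt "0 0 0 0" --jaw 1 --newtons 70

```text
time: 4.05
eef_pos: [0.5707, -0.2089, 0.028]
tcp_rot: [0.999, -0.049, 0.0, 0.0]
contact_force: [-2.9, 0.3, 5.1]
opening: 0.501
```

send_rows --pt "0 0 0.008 0" --pt "-0.04 0.005 0.008 0" --pt "-0.12 0.014 0.008 0" --pt "-0.21 0.025 0.008 0" --pt "-0.3 0.037 0.008 0" --pt "-0.37 0.045 0.008 0" --pt "-0.43 0.055 0.008 0" --pt "-0.43 0.055 0.008 0" --pt "-0.43 0.055 0.008 0"

```text
time: 5.18
eef_pos: [0.4416, -0.1924, 0.0295]
tcp_rot: [0.999, -0.049, 0.0, 0.0]
contact_force: [0.1, -1.2, -2.3]
opening: 0.502
```

```bash
python3 look.py 3 wrist side
```

```text
5.17 [ 0.4416 -0.1924  0.0295] jawyaw -95.65 z [ 3.e-04 -1.e-04 -1.e+00] F [ 0.1 -1.2 -2.3] [-0.    0.17  0.02] op 0.502 q [-0.62  0.17  2.17  0.    0.8   1.05]
```

View pics/wrist3.png

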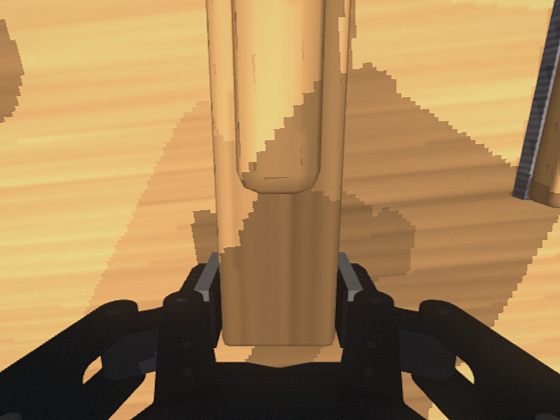

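View pics/side3.png

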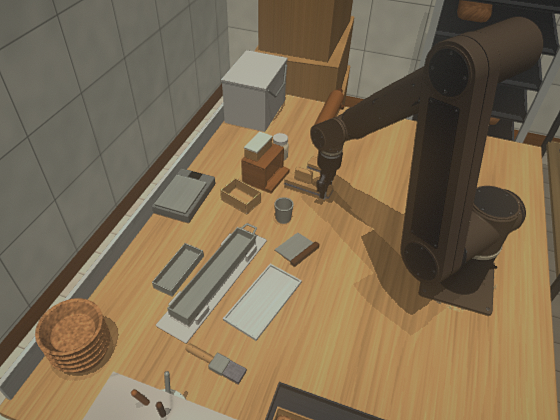

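send_rows --pt "0 0 -0.015 0" --pt "0 0 -0.03 0" --pt "0 0 -0.04 0" --pt "0 0 -0.045 0" --pt "0 0 -0.045 0"

```text
time: 5.9
eef_pos: [0.4414, -0.1922, 0.016]
tcp_rot: [0.999, -0.049, -0.0, -0.0]
contact_force: [0.0, -1.1, -2.7]
opening: 0.503
```

send_rows --pt "0 0 -0.003 0" --pt "0 0 -0.005 0" --pt "0 0 -0.005 0"

```text
time: 6.28
eef_pos: [0.4417, -0.1924, 0.0153]
tcp_rot: [0.999, -0.049, 0.0, 0.0]
contact_force: [-2.0, 1.6, 2.8]
opening: 0.504
```

send_rows --pt "0 0 0 0" --pt "0 0 0.0 0" --pt "0 0 0 0" --pt "0 0 0 0" --pt "0 0 0 0" --jaw 0

```text
time: 6.9
eef_pos: [0.4415, -0.1923, 0.0146]
tcp_rot: [0.999, -0.049, 0.0, 0.0]
contact_force: [-1.1, -0.1, -0.7]
opening: 1.001
```

send_rows --pt "0 0 0.05 0" --pt "0 0 0.2 0" --pt "0 0 0.4 0" --pt "0 0 0.5 0" --pt "0 0 0.5 0" --pt "0 0 0.5 0"

```text
time: 7.65
eef_pos: [0.4408, -0.1919, 0.1639]
tcp_rot: [0.999, -0.049, -0.001, -0.0]
contact_force: [-0.4, 0.6, -0.8]
opening: 1.0
```

```bash
python3 look.py 4 wrist
```

```text
7.65 [ 0.4408 -0.1919  0.1639] jawyaw -95.64 z [-1.1e-03  8.0e-04 -1.0e+00] F [-0.4  0.6 -0.8] [ 0.01 -0.02  0.03] op 1.0 q [-0.62 -0.06  2.12  0.    1.08  1.05]
```

View pics/wrist4.png

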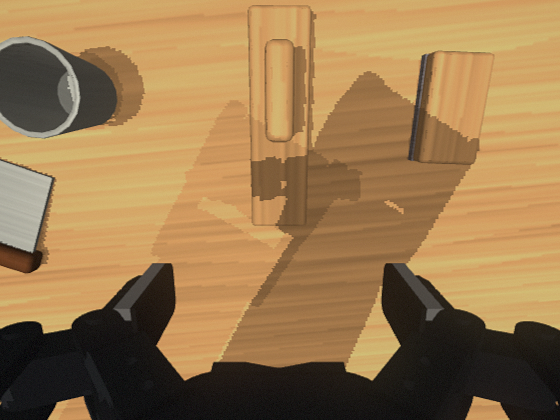

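Run:
```python
from h import *
c,im=load("wrist4")
crop(im,220,0,120,120,6,"pics/w4a.png");crop(im,220,115,120,120,6,"pics/w4b.png")
```

```text
(no output)
```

View pics/w4a.png

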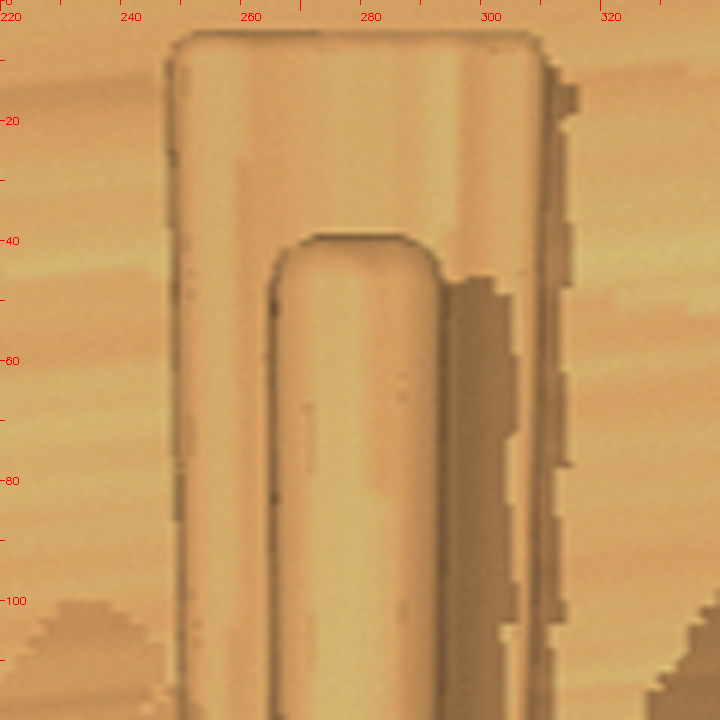

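View pics/w4b.png

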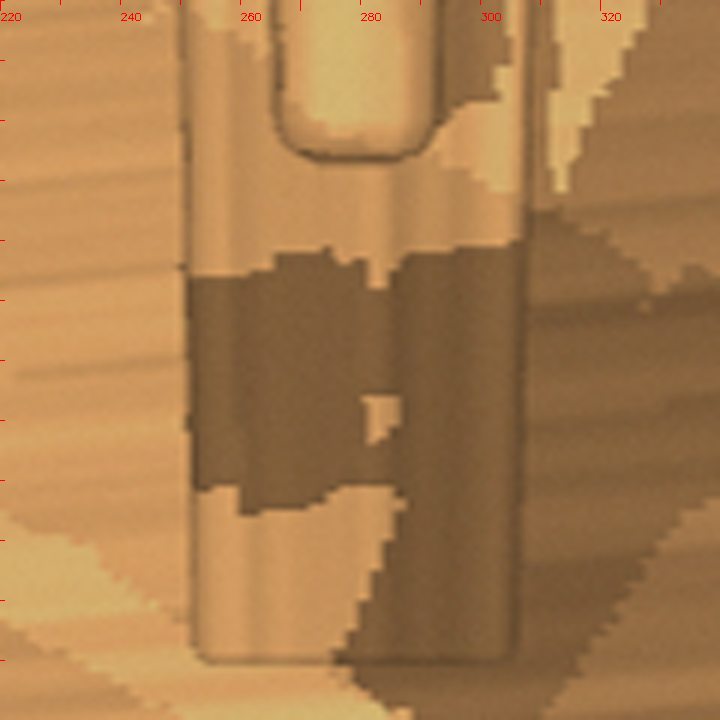

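Run:
```python
from h import *
c,im=load("wrist4")
p=[at(c,u,v,.024)[:2] for u,v in [(248.3,5.5),(310.3,5.5),(251.3,225),(306.8,225)]]
n=(p[0]+p[1])/2;t=(p[2]+p[3])/2
print("len",np.linalg.norm(n-t),"wid",np.linalg.norm(p[0]-p[1]),np.linalg.norm(p[2]-p[3]))
h=(n-t)/np.linalg.norm(n-t);print("heading",np.degrees(np.arctan2(h[1],h[0])))
print("tailend",t,"center",(n+t)/2,"handle",(n+t)/2+.02*h, t+.1*h)
q=[at(c,u,v,.07)[:2] for u,v in [(279,39.5),(280,141)]];print("handle top",q,sum(q)/2,np.linalg.norm(q[0]-q[1]))
m=np.array([.6274,-.2108]);X=np.array([np.cos(np.radians(-10)),np.sin(np.radians(-10))]);print("rackx",((n+t)/2-m)@X)
```

```text
len 0.15763521839344197 wid 0.042494283102825305 0.04464760218545347
heading -5.686379111491356
tailend [ 0.42343371 -0.19057139] center [ 0.50186347 -0.19838089] handle [ 0.52176506 -0.20036255] [ 0.52294163 -0.20047971]
handle top [array([ 0.55010064, -0.20296028]), array([ 0.49247454, -0.19791018])] [ 0.52128759 -0.20043523] 0.057846962129350414
rackx -0.1257859021046829
```

send_rows --pt "0.14 -0.014 0 0" --pt "0.27 -0.028 0 0" --pt "0.27 -0.028 -0.12 0" --pt "0.27 -0.028 -0.25 0" --pt "0.27 -0.028 -0.33 0" --pt "0.27 -0.028 -0.376 0" --pt "0.27 -0.028 -0.376 0" --pt "0.27 -0.028 -0.376 0"

```text
time: 8.7
eef_pos: [0.5231, -0.2011, 0.0526]
tcp_rot: [0.999, -0.049, 0.001, 0.0]
contact_force: [0.4, 0.2, -0.1]
opening: 0.998
```

```bash
python3 look.py 5 wrist
```

```text
8.7 [ 0.5231 -0.2011  0.0526] jawyaw -95.63 z [ 1.3e-03 -8.0e-04 -1.0e+00] F [ 0.4  0.2 -0.1] [-0.01 -0.03 -0.05] op 0.998 q [-0.55  0.28  1.98  0.    0.88  1.12]
```

View pics/wrist5.png

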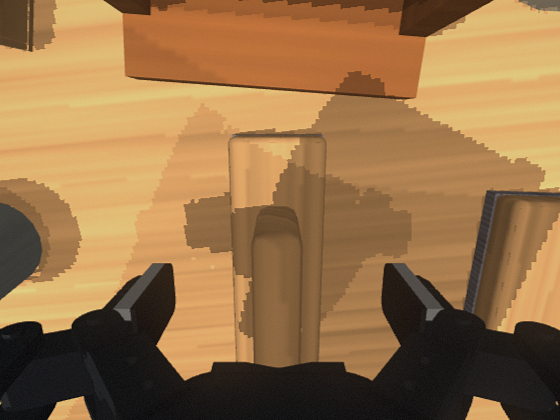

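send_rows --pt "0 0 0 0" --pt "0 0 0 0" --pt "0 0 0 0" --pt "0 0 0 0" --pt "0 0 0 0" --pt "0 0 0 0" --pt "0 0 0 0" --pt "0 0 0 0" --pt "0 0 0 0" --jaw 1 --newtons 80

```text
time: 9.88
eef_pos: [0.5227, -0.2007, 0.0521]
tcp_rot: [0.999, -0.049, 0.0, -0.0]
contact_force: [-0.7, 2.0, 4.0]
opening: 0.198
```

send_rows --pt "0 0 0.05 0" --pt "0 0 0.15 0" --pt "0 0 0.3 0" --pt "0 0 0.45 0" --pt "0 0 0.5 0" --pt "0 0 0.5 0"

```text
time: 10.62
eef_pos: [0.5224, -0.2008, 0.202]
tcp_rot: [0.999, -0.049, 0.0, 0.0]
contact_force: [0.3, -0.3, -3.7]
opening: 0.202
```

```bash
python3 look.py 6 wrist scene side
```

```text
10.62 [ 0.5224 -0.2008  0.202 ] jawyaw -95.64 z [ 8.e-04 -7.e-04 -1.e+00] F [ 0.3 -0.3 -3.7] [ 0.04 -0.03 -0.03] op 0.202 q [-0.55  0.08  1.91 -0.    1.16  1.12]
```

View pics/wrist6.png

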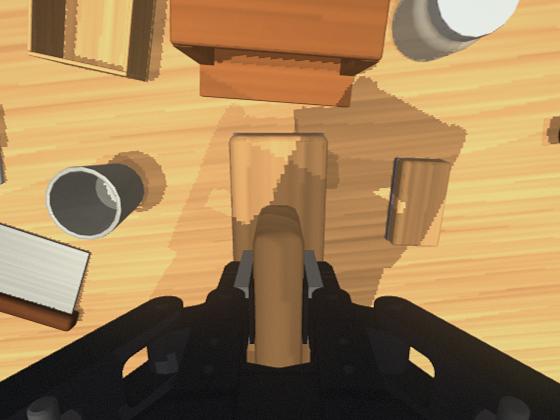

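send_rows --pt "0.03 0.1 0 0.024" --pt "0.07 0.25 0 0.05" --pt "0.11 0.42 0 0.075" --pt "0.15 0.56 0 0.1" --pt "0.18 0.67 0 0.119" --pt "0.18 0.67 0 0.119"

```text
time: 11.52
eef_pos: [0.5756, 0.0026, 0.1992]
tcp_rot: [0.947, 0.321, -0.002, -0.001]
contact_force: [-0.6, -0.3, -3.5]
opening: 0.199
```

send_rows --pt "0.04 0.12 0 0.024" --pt "0.08 0.28 0 0.05" --pt "0.12 0.45 0 0.075" --pt "0.15 0.6 0 0.1" --pt "0.175 0.69 0 0.119" --pt "0.175 0.69 0 0.119" --pt "0.175 0.69 0 0.119" --pt "0.175 0.69 0 0.119"

```text
time: 12.52
eef_pos: [0.6288, 0.2058, 0.2012]
tcp_rot: [0.767, 0.642, -0.001, -0.0]
contact_force: [0.8, -1.2, -2.7]
opening: 0.196
```

```bash
python3 look.py 7 wrist
```

```text
12.53 [0.6288 0.2058 0.2012] jawyaw -10.1 z [-1.2e-03 -6.0e-04 -1.0e+00] F [ 0.8 -1.2 -2.7] [ 0.02 -0.05  0.05] op 0.196 q [ 0.16  0.3   1.65 -0.    1.19  0.34]
```

View pics/wrist7.png

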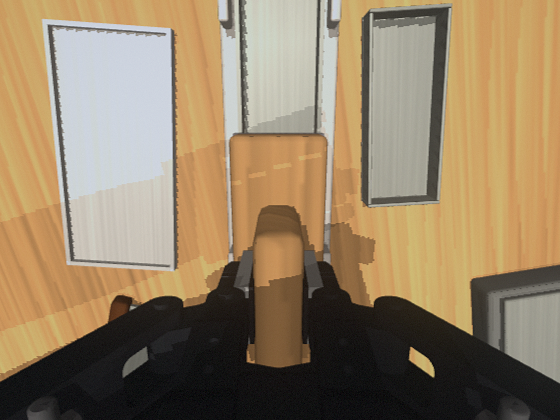

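Run:
```python
from h import *
c,im=load("wrist7")
crop(im,210,0,140,140,5,"pics/w7a.png")
crop(im,35,10,150,270,2,"pics/w7b.png")
```

```text
(no output)
```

View pics/w7a.png

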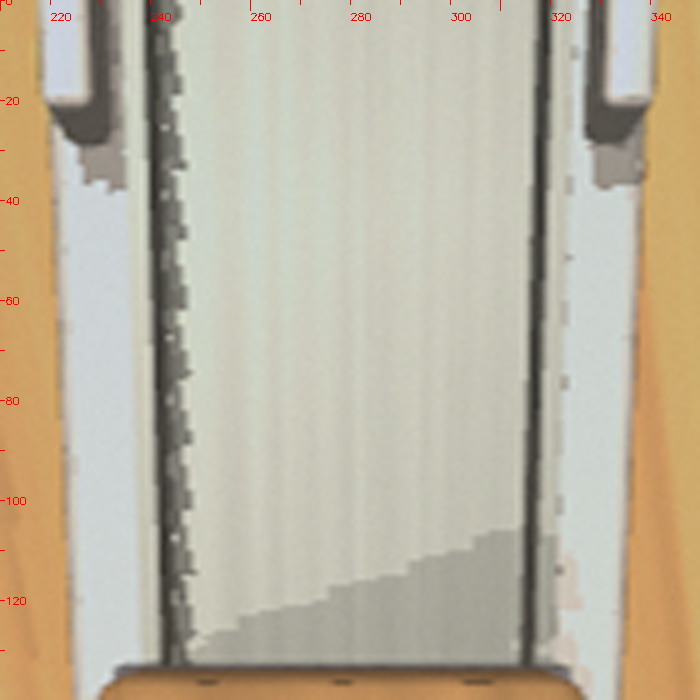

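View pics/w7b.png

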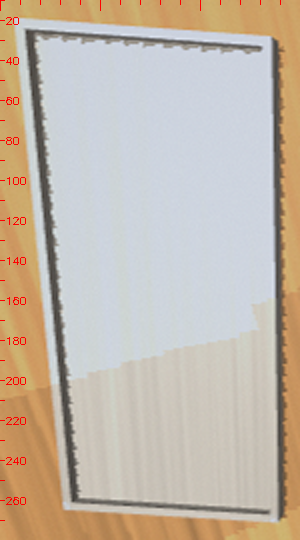

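Run:
```python
from h import *
c,im=load("wrist7")
a=lambda d:np.degrees(np.arctan2(d[1],d[0]))
L0,L1,R0,R1=[at(c,u,v,.052)[:2] for u,v in [(239.4,0),(242.2,130),(320,0),(316.8,130)]]
print(L0,L1,R0,R1,a(L0-L1),a(R0-R1),"w",np.linalg.norm(L0-R0),np.linalg.norm(L1-R1),"mids",(L0+R0)/2,(L1+R1)/2,a((L0+R0)/2-(L1+R1)/2))
m1=(L1+R1)/2
for th in (79.5,80,80.5):
    t=np.radians(th);X=np.array([np.cos(t),np.sin(t)]);N=np.array([-X[1],X[0]])
    print(th,"lateral offset TCP from tin axis",(np.array([.6288,.2058])-m1)@N, "tin pt at y=.25",m1+X*(.25-m1[1])/X[1])
T=[at(c,u,v,.010)[:2] for u,v in [(45,21),(173.5,29),(174,270),(67.5,264)]]
print(np.round(T,4),np.mean(T,0));
for i in range(4):d=T[(i+1)%4]-T[i];print(np.linalg.norm(d).round(4),a(d).round(2))
# block nose edge: sole z?
n=[at(c,u,133.5,.2012-.0521+.024)[:2] for u in (230,327)];print("nose",n,np.linalg.norm(n[0]-n[1]),a(n[0]-n[1]),sum(n)/2)
```

```text
[0.62794042 0.35425868] [0.61175806 0.26617461] [0.6840289  0.34423726] [0.6686331  0.25601511] 79.58998771659037 80.10090175104591 w 0.05697671334081164 0.05777530189604523 mids [0.65598466 0.34924797] [0.64019558 0.26109486] 79.84544081087887
79.5 lateral offset TCP from tin axis 0.0011280716180523589 tin pt at y=.25 [0.63813927 0.25      ]
80 lateral offset TCP from tin axis 0.0016206033984052393 tin pt at y=.25 [0.63823926 0.25      ]
80.5 lateral offset TCP from tin axis 0.0021130117635349225 tin pt at y=.25 [0.63833894 0.25      ]
[[0.4646 0.3801]
 [0.5677 0.3556]
 [0.513  0.1444]
 [0.4108 0.1692]] [0.48903782 0.26233742]
0.1059 -13.38
0.2182 -104.51
0.1052 166.36
0.2177 75.69
nose [array([0.61902752, 0.26770614]), array([0.66052768, 0.26029308])] 0.0421570550766906 169.87223235708285 [0.6397776  0.26399961]
```

send_rows --pt "0.005 -0.007 -0.05 0" --pt "0.005 -0.007 -0.15 0" --pt "0.005 -0.007 -0.25 0" --pt "0.005 -0.007 -0.31 0" --pt "0.005 -0.007 -0.35 0" --pt "0.005 -0.007 -0.38 0" --pt "0.005 -0.007 -0.38 0" --pt "0.005 -0.007 -0.38 0"

```text
time: 13.58
eef_pos: [0.6312, 0.2053, 0.0889]
tcp_rot: [0.766, 0.643, 0.001, 0.001]
contact_force: [0.1, -0.8, -2.4]
opening: 0.198
```

```bash
python3 look.py 8 wrist side
```

```text
13.57 [0.6312 0.2053 0.0889] jawyaw -9.95 z [ 2.e-03  3.e-04 -1.e+00] F [ 0.1 -0.8 -2.4] [ 0.03 -0.04 -0.04] op 0.198 q [ 0.16  0.42  1.71 -0.    1.01  0.34]
```

View pics/wrist8.png

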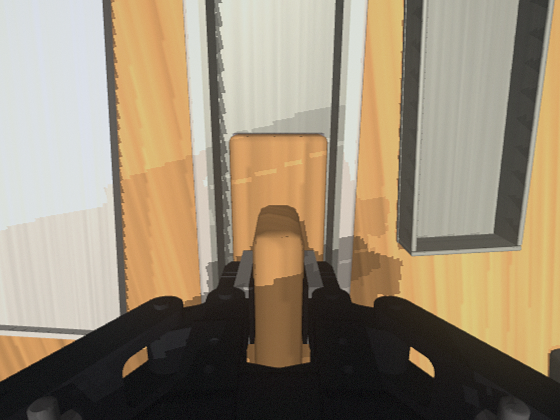

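View pics/side8.png

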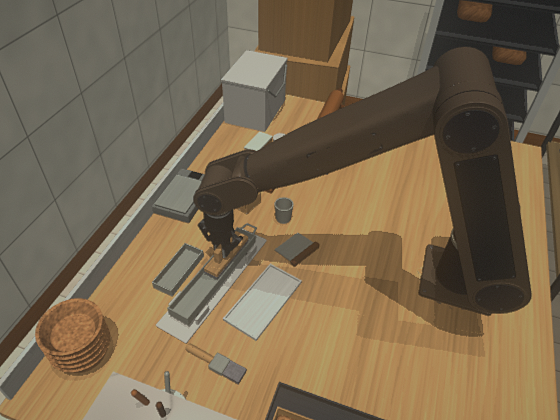

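send_rows --pt "0 0 -0.008 0" --pt "0 0 -0.015 0" --pt "0 0 -0.022 0" --pt "0 0 -0.025 0" --pt "0 0 -0.025 0" --pt "0 0 -0.025 0"

```text
time: 14.42
eef_pos: [0.6305, 0.2052, 0.0803]
tcp_rot: [0.766, 0.643, 0.0, 0.0]
contact_force: [0.1, 0.2, -3.5]
opening: 0.202
```

send_rows --pt "0 0 -0.003 0" --pt "0 0 -0.005 0" --pt "0 0 -0.007 0" --pt "0 0 -0.007 0"

```text
time: 14.92
eef_pos: [0.6306, 0.2052, 0.0787]
tcp_rot: [0.766, 0.643, 0.0, 0.0]
contact_force: [-2.4, -0.2, 2.1]
opening: 0.199
```

send_rows --pt "0 0 -0.003 0" --pt "0 0 -0.006 0" --pt "0 0 -0.009 0" --pt "0 0 -0.009 0" --pt "0 0 -0.009 0"

```text
time: 15.55
eef_pos: [0.6306, 0.2052, 0.0761]
tcp_rot: [0.766, 0.643, 0.0, 0.0]
contact_force: [-3.1, -0.9, 4.9]
opening: 0.197
```

send_rows --pt "0 0 -0.002 0" --pt "0 0 -0.004 0" --pt "0 0 -0.004 0" --pt "0 0 -0.004 0"

```text
time: 16.05
eef_pos: [0.6306, 0.2052, 0.0752]
tcp_rot: [0.766, 0.643, 0.0, 0.0]
contact_force: [-4.1, -0.6, 6.1]
opening: 0.197
```

```bash
python3 look.py 9 wrist
```

```text
16.05 [0.6306 0.2052 0.0752] jawyaw -9.95 z [ 1.e-04 -0.e+00 -1.e+00] F [-4.1 -0.6  6.1] [-0.14  0.66 -0.02] op 0.197 q [ 0.16  0.44  1.71 -0.    0.99  0.34]
```

View pics/wrist9.png

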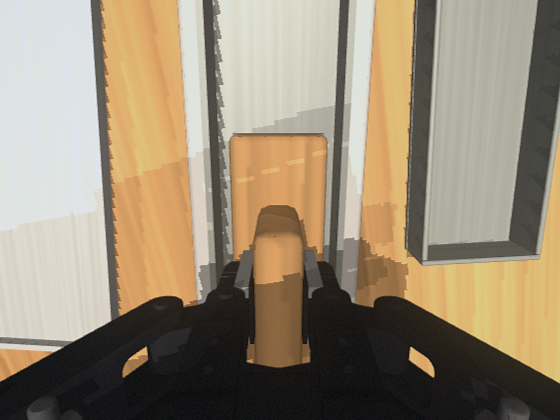

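send_rows --pt "0.002 0.013 0 0" --pt "0.007 0.039 0 0" --pt "0.0115 0.065 0 0" --pt "0.016 0.09 0 0" --pt "0.021 0.117 0 0" --pt "0.0255 0.143 0 0" --pt "0.03 0.168 0 0"

```text
time: 16.98
eef_pos: [0.6413, 0.2542, 0.0757]
tcp_rot: [0.766, 0.643, 0.001, 0.002]
contact_force: [-0.9, -5.5, 6.0]
opening: 0.202
```

send_rows --pt "0.0045 0.026 0 0" --pt "0.009 0.052 0 0" --pt "0.014 0.078 0 0" --pt "0.0185 0.104 0 0" --pt "0.023 0.13 0 0" --pt "0.028 0.156 0 0" --pt "0.0325 0.182 0 0" --pt "0.037 0.208 0 0" --pt "0.042 0.234 0 0" --pt "0.045 0.252 0 0" --pt "0.045 0.252 0 0" --pt "0.045 0.252 0 0"

```text
time: 18.48
eef_pos: [0.6549, 0.3306, 0.0759]
tcp_rot: [0.766, 0.643, 0.001, 0.002]
contact_force: [-0.7, -3.7, 5.4]
opening: 0.201
```

```bash
python3 look.py 10 wrist side scene
```

```text
18.48 [0.6549 0.3306 0.0759] jawyaw -9.92 z [ 4.3e-03 -6.0e-04 -1.0e+00] F [-0.7 -3.7  5.4] [-0.5   0.17  0.12] op 0.201 q [ 0.33  0.57  1.52 -0.    1.04  0.5 ]
```

View pics/wrist10.png

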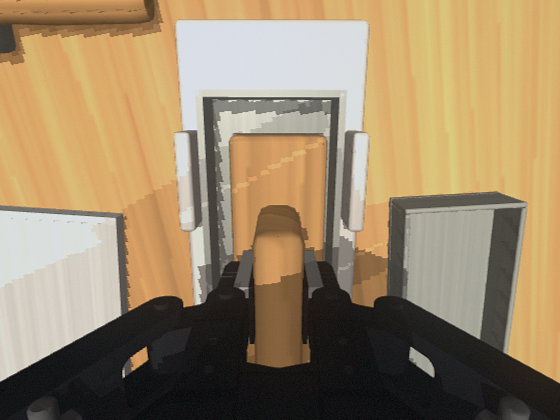

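Run:
```python
from h import *
c,im=load("wrist10")
p=at(c,272,97,.0475);n=at(c,278,134,.0239+.024)
X=np.array([np.cos(np.radians(79.85)),np.sin(np.radians(79.85))])
print(p,n,"gap",(p-n)[:2]@X,"centre x in tin ~",.08-(p-n)[:2]@X)
```

```text
[0.66573102 0.40415754 0.0475    ] [0.66558724 0.38862806 0.0479    ] gap 0.015311774021384528 centre x in tin ~ 0.06468822597861547
```

send_rows --pt "0 0 0.03 0" --pt "0 0 0.1 0" --pt "0 0 0.2 0" --pt "0 0 0.3 0" --pt "0 0 0.35 0" --pt "-0.12 -0.05 0.35 -0.006" --pt "-0.28 -0.1 0.35 -0.012" --pt "-0.43 -0.14 0.35 -0.012" --pt "-0.53 -0.16 0.35 -0.012" --pt "-0.535 -0.162 0.35 -0.012" --pt "-0.535 -0.162 0.35 -0.012" --pt "-0.535 -0.162 0.35 -0.012"

```text
time: 20.12
eef_pos: [0.4934, 0.2827, 0.1795]
tcp_rot: [0.79, 0.614, 0.0, 0.0]
contact_force: [0.9, -0.2, -3.4]
opening: 0.199
```

```bash
python3 look.py 11 wrist
```

```text
20.12 [0.4934 0.2827 0.1795] jawyaw -14.29 z [ 7.e-04  3.e-04 -1.e+00] F [ 0.9 -0.2 -3.4] [0.06 0.03 0.03] op 0.199 q [0.34 0.12 1.9  0.   1.12 0.59]
```

View pics/wrist11.png

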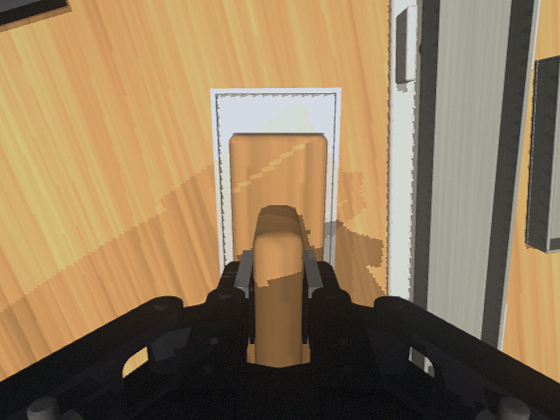

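send_rows --pt "0 0 -0.1 0" --pt "0 0 -0.2 0" --pt "0 0 -0.3 0" --pt "0 0 -0.36 0" --pt "0 0 -0.39 0" --pt "0 0 -0.4 0" --pt "0 0 -0.4 0" --pt "0 0 -0.4 0"

```text
time: 21.18
eef_pos: [0.4932, 0.2829, 0.0605]
tcp_rot: [0.789, 0.614, 0.001, 0.0]
contact_force: [-0.4, -0.1, -2.7]
opening: 0.2
```

send_rows --pt "0 0 -0.004 0" --pt "0 0 -0.008 0" --pt "0 0 -0.011 0" --pt "0 0 -0.011 0"

```text
time: 21.68
eef_pos: [0.4925, 0.2826, 0.0561]
tcp_rot: [0.789, 0.614, -0.0, -0.0]
contact_force: [-0.4, -0.9, -1.6]
opening: 0.202
```

send_rows --pt "0 0 -0.002 0" --pt "0 0 -0.003 0" --pt "0 0 -0.003 0"

```text
time: 22.05
eef_pos: [0.4925, 0.2826, 0.0561]
tcp_rot: [0.789, 0.614, -0.0, -0.0]
contact_force: [-3.7, -1.8, 6.0]
opening: 0.202
```

Touching down. Release and rise.

send_rows --pt "0 0 0.002 0" --pt "0 0 0.002 0" --pt "0 0 0.002 0" --pt "0 0 0.002 0" --pt "0 0 0.002 0" --pt "0 0 0.002 0" --pt "0 0 0.002 0" --jaw 0

```text
time: 22.92
eef_pos: [0.4925, 0.2826, 0.0557]
tcp_rot: [0.789, 0.614, 0.0, -0.0]
contact_force: [0.0, -0.5, -0.7]
opening: 0.999
```

send_rows --pt "0 0 0.05 0" --pt "0 0 0.2 0" --pt "0 0 0.4 0" --pt "0 0 0.6 0" --pt "-0.1 0 0.65 0" --pt "-0.2 0 0.65 0" --pt "-0.2 0 0.65 0" --pt "-0.2 0 0.65 0"

```text
time: 23.92
eef_pos: [0.4329, 0.2826, 0.2514]
tcp_rot: [0.789, 0.614, 0.001, 0.0]
contact_force: [0.3, -1.0, -0.3]
opening: 0.995
```

```bash
python3 look.py 12 wrist scene side
python3 - <<'E'
from h import *
c,im=load("scene12");crop(im,160,130,280,200,2,"pics/s12c.png")
E
```

```text
23.93 [0.4329 0.2826 0.2514] jawyaw -14.27 z [ 1.4e-03  4.0e-04 -1.0e+00] F [ 0.3 -1.  -0.3] [ 0.01 -0.02 -0.03] op 0.995 q [ 0.38 -0.07  1.96 -0.    1.25  0.63]
```

View pics/wrist12.png

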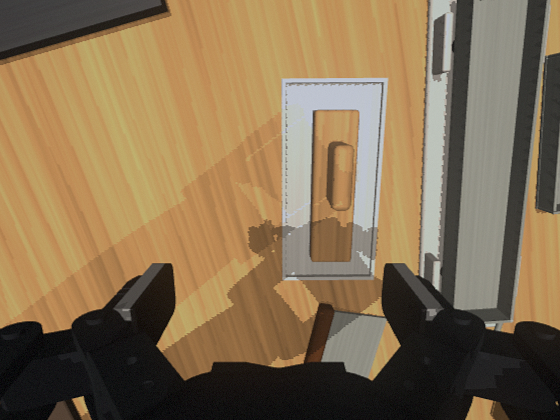

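View pics/s12c.png

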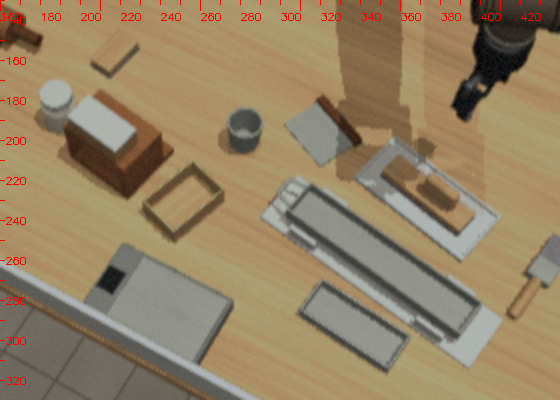

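View pics/side12.png

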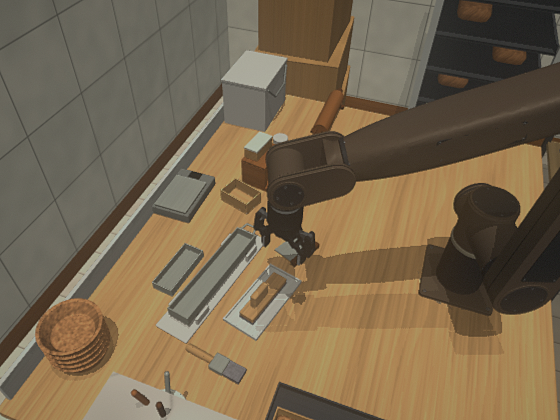

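Run:
```python
from plant import workorder
print(workorder.sign_off())
```

```text
the job is handed in; nothing more can be done
None
```

The job is done and handed in at about 24 s of the allowed 72 s; sign-off gave no verdict. The block was pulled out by its tail, stood on the bench about 126 mm in front of the rack mouth and let go. I then took it by the handle, set it into the tin at the lug end, and rubbed it to the plain end in one stroke.

**Pressing:** I worked this out from the wrist force reading plus the block's weight, because the tin's own travel can't be read directly. It came to about 9 N throughout, so the tin was pressed down roughly 4 to 5 mm. The stroke ran from about 63 mm before the tin's centre to about 65 mm past it. I paused briefly mid-stroke to read the force; it stayed at about 9 N.

**Last checks:** The final images show the block sole down inside the tray lips. The gripper was open and clear, and the bystanders look unmoved by eye.

**Disagreements:** The scene and side cameras differed by up to about 13 mm on some points, such as the tin's centre. I relied on close wrist-camera measurements instead, which matched the given sizes to within 3 mm. No check failed.

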